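# Give one full stroke on the locked dosing pump

## Robot

A 6-joint arm with a two-finger parallel gripper is mounted at the origin on the work surface; the furniture and walls round the work are solid. World frame = base frame: x ahead of the robot, y to its left, z up, the work surface at z = 0. Lengths are in m, angles in degrees, forces in N, time in s.
With the tool pointing down it reaches from about 0.375 to 0.925 m from the base axis. Payload 5.7 kg.
Tool frame: the origin (TCP) lies at the very end of the fingers, on their centre line; the grasp point (between the pads) lies 19 mm behind it; z points along the fingers, y is the line along which they close (so a half turn about z gives the same grasp; the last joint's range is limited). The gripper opens to 88 mm and grips with 3 to 60 N. Pads are 20 mm wide; open, the fingers measure 115 mm over their backs; the gripper's body (75 mm by 178 mm) begins 61 mm behind the grasp point.
Start: joints at [56.488, 20.558, 86.54, -0, 72.909, -6.595], TCP at [0.272, 0.535, 0.223] pointing down, gripper open.
Joint ranges: [-170.27, 170.27], [-57.76, 135], [12.27, 136.19], [-55.21, 235.2], [11.17, 155.16], [-170.74, 170.74]. Speed limits (degrees/s): [136.94, 136.94, 180, 180, 180, 180].

## Interface

Orientations are given as a 3x3 rotation matrix whose columns are the frame's x, y, z axes.
In Python, from cell import sensors, eyes, close_job gives the robot as it stands.
- The arm moves only by the shell command python3 -m creep 'ROWS' [FORCE]. ROWS is JSON, a list of rows, each an object with "slide": the shift along the world's x, y, z as a fraction of full scale, a list of three; "yaw": the turn about the world's z as a fraction of full scale; "jaw": the opening, from -1 (shut) to 1 (fully open). A call has 1 to 10 rows; each row is the pose to reach, as a shift and turn from the pose commanded when the call began, turning the shorter way round; what a row does not reach only later rows make up. Full scale, the value 1, is 150 mm for a shift and 360 degrees for a turn. A row lasts 1/8 s, in which the tool goes at most 62.5 mm and 10.7 degrees, less where a joint would pass 70% of its speed; a pose out of reach is approached as far as the arm can. A call with a number of a shift or a turn outside -1 to 1 is refused whole. A call with a gripper value outside its range is refused whole. The fingers move at their own pace and stop on an object; FORCE is the grip in N (left out, the last holds). Time passes only in rows, so rows that repeat a pose let the fingers close. It gives the time, the measured TCP pose, the force, the opening and the grip force at its end, in the units of the state.
- sensors.read_state(): the state, without advancing time (a new reading comes with each control period).
- eyes.camera(name): name is "scene" or "top" or "wrist"; returns the picture (480x640x3 uint8, blue, green, red); there is no depth.
- eyes.camera_info(name): a dict with "K" (3x3 intrinsics, pixels), "extrinsics" (4x4, takes a point from camera to world coordinates). Camera axes: x right, y up, looking along -z (the intrinsics and any distortion apply to the point x, -y, -z); pixel columns grow to the right and rows downward; lengths in m; the calibration is good to about 2 mm. A picture is of the moment at which its call begins: read the wrist's pose just before it. camera_info takes no time and is no camera call; for the wrist camera it gives the pose at the moment of the call.
- close_job(): hands the job in; it is judged then, once.
The state is a dict: "clock": time; "joint_positions": joint angles; "qvel": joint speeds; "joint_efforts": joint torques, N m; "eef_pos": TCP position; "tcp_rot": TCP orientation; "ft_force": force on the tool from outside, world axes, zero at the start; "wrist_torque": the same for the moment, N m; "finger_gap": opening from 0.0 (shut) to 1.0 (fully open); "grasp_force": force on a finger pad.
Only numpy, scipy, OpenCV 4.12 (cv2) and the standard library are available. Lean on these libraries where they do the work, as an engineer would, in place of code of your own. Each camera call takes 0.05 s, during which the arm holds its last target. There are 200 camera calls.

## Task

Two identical hand dosing pumps stand on the welding table; work the one that has the cup under its outlet pipe. Push its prop lever down to free the head, press the palm head down until its stroke collar lands firmly on the gland (how far that is you must feel) and keep it there for about a second without forcing it, let the head come all the way up by itself, then raise the lever again so that it props the head. Leave the other pump, the cup, the tape measure and the spanner alone.

Things in the scene. Friction and masses are not known exactly. Their poses are not given: they have to be found in the camera images.
- pump: The pump to work: the one with the cup under its outlet. Dosing pump: steel foot 80 x 70 x 10, grey block, upright barrel 35 in diameter, a black palm head 60 in diameter on top, a prop lever on the side that faces the robot (pump's -x) and a thin outlet pipe to its +y side. Fixed to the table. Origin: centre of the foot's underside; z up, the head's axis is the z axis.
- head_top (a point): Centre of the top of the palm head. Pump frame, at rest: (0, 0, 160) mm. The head is a flat mushroom 18 high, its flat top 24 in diameter, underside at 142. It is pressed along -z against a spring: about 4 N at the start, up to 11 N at the end of the stroke, plus some drag when moved fast. Over 40 N is forcing it.
- palm_head: The palm head with its stem and collar. Origin: centre of the head's underside. A steel stroke collar, 23 in diameter, 9 high, is clamped on the stem; its setting differs each time: the head travels 8 to 26 mm before the collar lands on the gland, the dark nut on top of the barrel, 32 in diameter, top face 98 above the table. Landed, it must press there some 5 N beyond the spring.
- plunger (a joint): Travel of the head: 0 = all the way up, grows downward (m).
- lever (a joint): Prop lever: 0 = handle up, prop upright under the head's rim, which then cannot be pressed; grows as the handle is pushed down; from about 0.6 rad the head is free; end at 0.85. It stays where it is left (light friction, about 1 N at the handle).
- lever_grip (a point): Centre of the cross roller at the end of the lever's handle: 13 in diameter, 20 long, lying along the pump's y, so it can be pinched from above along y. Pump frame: lever up (-99, 0, 122.5) mm, lever fully down about (-99, 0, 56) mm.
- lever_pivot (a point): The lever's pivot, axis along the pump's y. Pump frame (-26, 0, 90) mm. The roller moves on a radius of 80 about it.
- cup: Loose steel pipe cup under the outlet, 41 in diameter, 62 high, origin at its underside. Leave it.
- pump_b: The other pump, without a cup; of the same make. Leave it.
- plunger_b (a joint): Travel of the other pump's head (m).
- lever_b (a joint): Angle of the other pump's lever (rad), near 0 throughout.
- tape_measure: Loose tape measure, 71 x 91 x 34, on the table. Leave it.
- spanner: Loose open spanner, 34 x 219 x 8, on the table. Leave it.
Mind the look-alikes: they are no part of the job. Leave any red look-alike of the pump_b alone.

How it is judged:
By the outcome, as a careful person would: the job done as asked, in the order asked, and still so for the second after the job is handed in, with the robot touching nothing.
It also fails if it takes over 61 s, if anything falls off the work surface, if the arm or the gripper's body presses on something with over 40 N, if the wrist force passes 120 N, or if a joint passes its speed limit or range.

## Working session

There is one attempt and no reset: what is moved stays moved. The work goes in short steps, Python scripts to look and compute and a shell command to move; the robot and the scene stay as the last step left them, time stands still between calls to the robot, and variables do not carry over. Pictures are saved under pics/ and viewed, at most 10 in all, crops included, and the job is handed in when it is done.

```bash
mkdir -p pics; cat > h.py <<'E'
import numpy as np,cv2
from cell import sensors,eyes
def info(n):
    i=eyes.camera_info(n); return np.array(i["K"]),np.array(i["extrinsics"]),i
def ray(n,u,v,I=None):
    K,E,i=I or info(n); d=np.linalg.inv(K)@[u,v,1]; d=E[:3,:3]@(d*[1,-1,-1]); return E[:3,3],d/np.linalg.norm(d)
def plane(n,u,v,z,I=None):
    o,d=ray(n,u,v,I); return o+d*(z-o[2])/d[2]
def proj(n,p,I=None):
    K,E,i=I or info(n); c=E[:3,:3].T@(np.array(p)-E[:3,3]); q=K@(c*[1,-1,-1]); return q[:2]/q[2]
def tri(r1,r2):
    A=np.zeros((3,3));b=np.zeros(3)
    for o,d in (r1,r2):
        M=np.eye(3)-np.outer(d,d);A+=M;b+=M@o
    p=np.linalg.solve(A,b); return p,[np.linalg.norm(np.cross(p-o,d))for o,d in(r1,r2)]
E
python3 - <<'E'
from h import *
for n in("scene","top","wrist"):
    i=info(n); print(n,i[0].round(1).tolist(),i[1].round(3).tolist(),[k for k in i[2]]); 
    cv2.imwrite(f"pics/{n}0.png",eyes.camera(n))
s=sensors.read_state();print(s)
E
```

```text
scene [[457.6, 0.0, 320.6], [0.0, 457.6, 245.2], [0.0, 0.0, 1.0]] [[0.607, 0.609, -0.511, 0.083], [-0.795, 0.476, -0.377, -0.33], [0.013, 0.634, 0.773, 0.816], [0.0, 0.0, 0.0, 1.0]] ['K', 'extrinsics']
top [[536.1, 0.0, 311.0], [0.0, 536.1, 233.6], [0.0, 0.0, 1.0]] [[-0.005, 0.988, -0.156, 0.403], [-1.0, -0.004, 0.007, 0.008], [0.006, 0.156, 0.988, 1.137], [0.0, 0.0, 0.0, 1.0]] ['K', 'extrinsics']
wrist [[420.7, 0.0, 317.3], [0.0, 420.7, 237.9], [0.0, 0.0, 1.0]] [[0.452, -0.855, -0.254, 0.202], [0.892, 0.433, 0.129, 0.57], [-0.001, -0.285, 0.959, 0.385], [0.0, 0.0, 0.0, 1.0]] ['K', 'extrinsics']
{'clock': 0.15, 'joint_positions': array([ 5.64870027e+01,  2.05894492e+01,  8.65831107e+01,  3.46205643e-04,
        7.29077666e+01, -6.59428846e+00]), 'qvel': array([ 0.0673009 , -0.14267501, -0.23244765,  0.0883197 , -0.02177932,
        0.05233226]), 'joint_efforts': array([ 8.72080818e-04, -5.15754139e+01, -2.71009898e+01,  6.74333819e-02,
        3.06663837e-02, -1.21012690e-04]), 'eef_pos': array([0.27135058, 0.53455832, 0.22200321]), 'tcp_rot': array([[-8.91648878e-01,  4.52726929e-01, -7.78875026e-04],
       [ 4.52727568e-01,  8.91648131e-01, -1.16571145e-03],
       [ 1.66733498e-04, -1.39202350e-03, -9.99999017e-01]]), 'ft_force': array([-0.35120754,  0.21514799,  0.47064167]), 'wrist_torque': array([-0.04767887, -0.02684891, -0.00639544]), 'grasp_force': 0.0, 'finger_gap': 1.0007572798909916}
```

View pics/scene0.png

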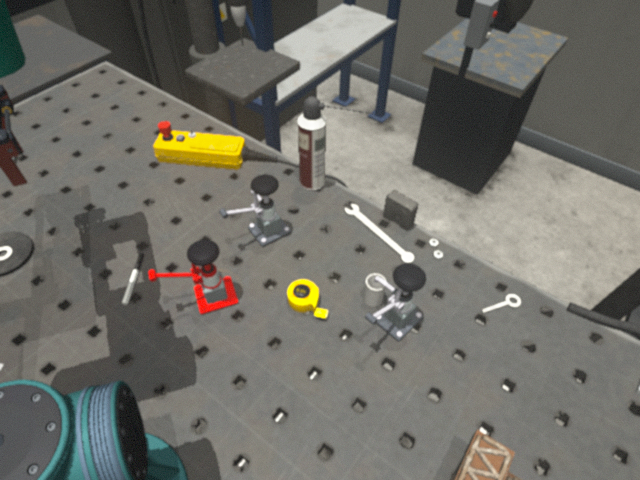

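View pics/top0.png

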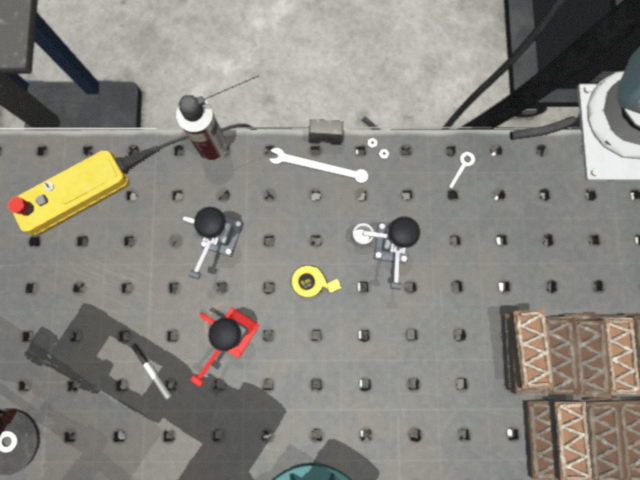

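Candidates (scene / top pixels): the grey pump with the cup is at (409,277) / (403,231). The grey pump without a cup is at (264,186) / (210,221), and the red look-alike is at (204,250) / (225,333). I choose the first. Next I'll check it in a crop and measure it.

```bash
python3 - <<'E'
from h import *
a=cv2.imread("pics/top0.png");b=cv2.imread("pics/scene0.png")
c=[cv2.resize(a[190:310,340:440],(500,600),interpolation=cv2.INTER_CUBIC)[:, :400],cv2.resize(b[250:370,350:430],(400,600),interpolation=cv2.INTER_CUBIC)]
cv2.imwrite("pics/crop1.png",np.hstack(c))
def blob(im,x0,x1,y0,y1):
    m=(im.max(2)<55).astype(np.uint8);m[:y0]=0;m[y1:]=0;m[:,:x0]=0;m[:,x1:]=0
    m=cv2.morphologyEx(m,cv2.MORPH_OPEN,np.ones((7,7)))
    n,l,s,ce=cv2.connectedComponentsWithStats(m);k=1+s[1:,4].argmax();print(s[k],ce[k]);return ce[k]
p=blob(a,380,425,205,255);q=blob(b,385,435,255,300)
print(tri(ray("top",*p),ray("scene",*q)))
E
```

```text
Traceback (most recent call last):
ValueError: attempt to get argmax of an empty sequence
```

View pics/crop1.png

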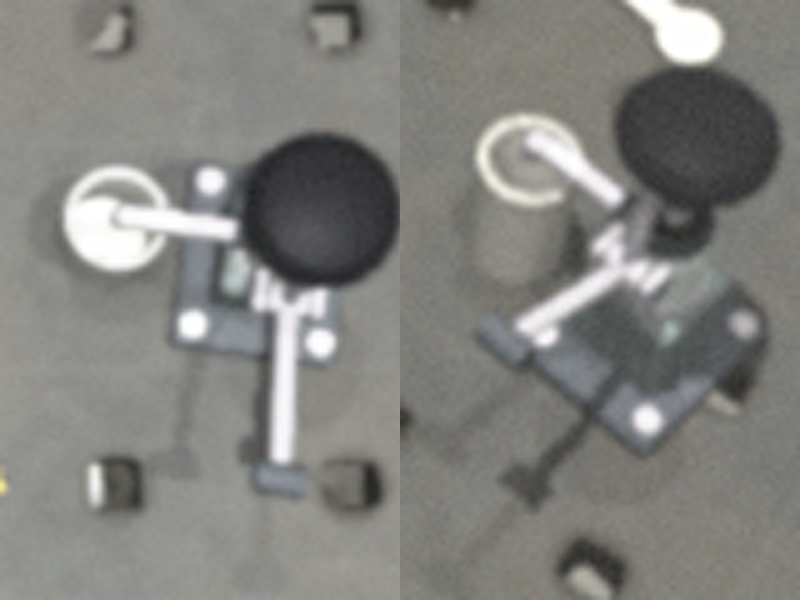

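The crop confirms the choice: the cup stands under this pump's outlet and the lever is up. Top pixels: head ≈(404,232), roller ≈(396,286). Scene pixels: head ≈(409,277), roller ≈(371,318).

```bash
python3 - <<'E'
from h import *
a=cv2.imread("pics/top0.png");b=cv2.imread("pics/scene0.png")
def blob(im,c,r):
    g=cv2.GaussianBlur(im,(3,3),0).max(2);m=(g<80).astype(np.uint8);k=np.zeros_like(m);cv2.circle(k,c,r,1,-1);m*=k
    m=cv2.morphologyEx(m,cv2.MORPH_OPEN,cv2.getStructuringElement(2,(9,9)))
    n,l,s,ce=cv2.connectedComponentsWithStats(m);k=1+s[1:,4].argmax();print(s[k],ce[k]);return ce[k]
p=blob(a,(404,232),19);q=blob(b,(409,277),20)
H,e=tri(ray("top",*p),ray("scene",*q));R,e2=tri(ray("top",396.2,285.8),ray("scene",371,318))
print("head",H,e,"roller",R,e2)
for z in(.142,.15,.155): print(plane("top",*p,z),plane("scene",*q,z))
print("R@.1225",plane("top",396.2,285.8,.1225),plane("scene",371,318,.1225))
print("cup",plane("top",340+116/5,190+218/5,.062))
h=plane("top",*p,.147);r=plane("top",396.2,285.8,.1225);d=r-h;print("len",np.hypot(*d[:2]),"yaw",np.degrees(np.arctan2(-d[1],-d[0])))
# foot bolts (yaw check)
P=[plane("top",340+u/5,190+v/5,.012) for u,v in((210,182),(192,325),(321,343))];print(P)
f=P[0]-P[1];print("yaw bolts",np.degrees(np.arctan2(f[1],f[0])),(P[0]+P[2])/2)
E
```

```text
[388 217  32  29 583] [404.7787307  229.27787307]
[393 264  32  29 698] [408.78510029 277.3982808 ]
head [ 0.56694157 -0.17378888  0.14326023] [np.float64(0.0018955920884859622), np.float64(0.0018955920884859015)] roller [ 0.46365589 -0.15963807  0.12403488] [np.float64(0.0004996329884015058), np.float64(0.0004996329884014845)]
[ 0.56833718 -0.17557181  0.142     ] [ 0.566408   -0.17213401  0.142     ]
[ 0.56701109 -0.17409704  0.15      ] [ 0.56067045 -0.17400169  0.15      ]
[ 0.56618228 -0.17317532  0.155     ] [ 0.55708447 -0.17516898  0.155     ]
R@.1225 [ 0.46342613 -0.15949927  0.1225    ] [ 0.46486149 -0.15962085  0.1225    ]
cup [ 0.57299586 -0.10548527  0.062     ]
len 0.10517917795042264 yaw -8.282130887972944
[array([ 0.59627212, -0.15114587,  0.012     ]), array([ 0.53499688, -0.14198765,  0.012     ]), array([ 0.52714348, -0.19631416,  0.012     ])]
yaw bolts -8.5005241264523 [ 0.5617078  -0.17373002  0.012     ]
```

```bash
python3 -m creep '[{"slide":[0.3,-0.3,0.1],"yaw":0.0,"jaw":0},{"slide":[0.6,-0.65,0.1],"yaw":0.025,"jaw":0},{"slide":[0.8,-1,0.1],"yaw":0.052,"jaw":0},{"slide":[0.8,-1,0.1],"yaw":0.052,"jaw":0}]'; python3 -m creep '[{"slide":[0.16,-0.4,0],"yaw":0,"jaw":0},{"slide":[0.3,-0.8,0],"yaw":0,"jaw":0},{"slide":[0.33,-1,0],"yaw":0,"jaw":0}]'
```

```text
clock: 0.65
eef_pos: [0.393, 0.3819, 0.2374]
tcp_rot: [[-0.989, 0.145, -0.0], [0.145, 0.989, -0.001], [0.0, -0.001, -1.0]]
ft_force: [-0.2, 1.5, 0.1]
finger_gap: 0.584
grasp_force: 0.0
clock: 1.02
eef_pos: [0.4416, 0.2336, 0.2375]
tcp_rot: [[-0.989, 0.146, -0.0], [0.146, 0.989, -0.0], [0.0, -0.0, -1.0]]
ft_force: [1.1, 0.7, 0.8]
finger_gap: 0.503
grasp_force: 0.0
```

```bash
python3 -m creep '[{"slide":[0.1,-0.4,0],"yaw":0,"jaw":0},{"slide":[0.15,-0.8,0],"yaw":0,"jaw":0},{"slide":[0.15,-1,0],"yaw":0,"jaw":0}]'; python3 -m creep '[{"slide":[0,-0.4,0],"yaw":0,"jaw":0},{"slide":[0,-0.8,0],"yaw":0,"jaw":0},{"slide":[0,-1,0],"yaw":0,"jaw":0}]';python3 -m creep '[{"slide":[0,-0.4,0],"yaw":0,"jaw":0},{"slide":[0,-0.62,0],"yaw":0,"jaw":0},{"slide":[0,-0.62,0],"yaw":0,"jaw":0},{"slide":[0,-0.62,0],"yaw":0,"jaw":0}]'
python3 - <<'E'
from h import *
s=sensors.read_state();I=info("wrist");im=eyes.camera("wrist");cv2.imwrite("pics/w1.png",im);np.save("w1.npy",I[1]);print(s["clock"],s["eef_pos"],I[1].round(4).tolist())
for p in((.5617,-.1737,.16),(.4637,-.1592,.1225)):print(proj("wrist",p,I))
E
```

```text
clock: 1.4
eef_pos: [0.4639, 0.0834, 0.2376]
tcp_rot: [[-0.989, 0.146, 0.0], [0.146, 0.989, -0.0], [-0.0, -0.0, -1.0]]
ft_force: [-0.5, 0.2, -0.6]
finger_gap: 0.499
grasp_force: 0.0
clock: 1.78
eef_pos: [0.4638, -0.0667, 0.2376]
tcp_rot: [[-0.989, 0.146, 0.0], [0.146, 0.989, -0.0], [-0.0, -0.0, -1.0]]
ft_force: [0.4, 0.3, 1.0]
finger_gap: 0.499
grasp_force: 0.0
clock: 2.28
eef_pos: [0.4635, -0.1567, 0.2374]
tcp_rot: [[-0.99, 0.143, -0.001], [0.143, 0.99, 0.001], [0.001, 0.001, -1.0]]
ft_force: [-0.1, 0.3, -0.5]
finger_gap: 0.498
grasp_force: 0.0
2.275 [ 0.46354235 -0.15669417  0.23735727] [[0.1424, -0.9488, -0.282, 0.3864], [0.9898, 0.137, 0.0385, -0.146], [0.0021, -0.2847, 0.9586, 0.4004], [0.0, 0.0, 0.0, 1.0]]
[312.76840765 390.08077018]
[313.36068535 232.09203781]
```

View pics/w1.png

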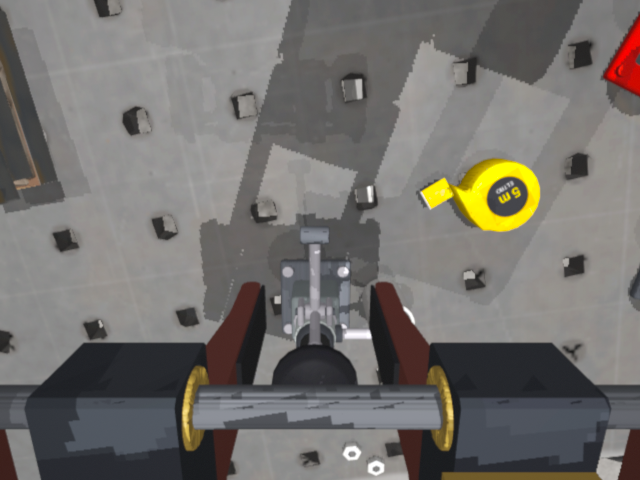

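The wrist view shows the roller at (314,236), within 4 px of the prediction, and the head at ≈(314,388). Next I descend and pinch.

```bash
python3 -m creep '[{"slide":[-0.005,-0.015,-0.3],"yaw":0,"jaw":0},{"slide":[-0.005,-0.015,-0.6],"yaw":0,"jaw":0},{"slide":[-0.005,-0.015,-0.8],"yaw":0,"jaw":0},{"slide":[-0.005,-0.015,-0.88],"yaw":0,"jaw":0},{"slide":[-0.005,-0.015,-0.88],"yaw":0,"jaw":0},{"slide":[-0.005,-0.015,-0.88],"yaw":0,"jaw":-0.5},{"slide":[-0.005,-0.015,-0.88],"yaw":0,"jaw":-1},{"slide":[-0.005,-0.015,-0.88],"yaw":0,"jaw":-1},{"slide":[-0.005,-0.015,-0.88],"yaw":0,"jaw":-1},{"slide":[-0.005,-0.015,-0.88],"yaw":0,"jaw":-1}]' 10; python3 -m creep '[{"slide":[0,0,0],"yaw":0,"jaw":-1},{"slide":[0,0,0],"yaw":0,"jaw":-1}]'
```

```text
clock: 3.58
eef_pos: [0.4634, -0.1593, 0.1061]
tcp_rot: [[-0.99, 0.144, 0.001], [0.144, 0.99, 0.002], [-0.001, 0.002, -1.0]]
ft_force: [1.5, 6.3, 1.8]
finger_gap: 0.227
grasp_force: 10.0
clock: 3.82
eef_pos: [0.4634, -0.1593, 0.1061]
tcp_rot: [[-0.99, 0.144, 0.001], [0.144, 0.99, 0.002], [-0.001, 0.002, -1.0]]
ft_force: [1.9, 5.9, 1.1]
finger_gap: 0.23
grasp_force: 10.0
```

```bash
python3 -m creep '[{"slide":[-0.02,0.01,-0.052],"yaw":0,"jaw":-1},{"slide":[-0.034,0.012,-0.106],"yaw":0,"jaw":-1},{"slide":[-0.043,0.013,-0.161],"yaw":0,"jaw":-1},{"slide":[-0.045,0.014,-0.217],"yaw":0,"jaw":-1},{"slide":[-0.043,0.013,-0.272],"yaw":0,"jaw":-1},{"slide":[-0.034,0.012,-0.327],"yaw":0,"jaw":-1},{"slide":[-0.02,0.01,-0.381],"yaw":0,"jaw":-1},{"slide":[0,0.007,-0.433],"yaw":0,"jaw":-1},{"slide":[0,0.007,-0.436],"yaw":0,"jaw":-1},{"slide":[0,0.007,-0.436],"yaw":0,"jaw":-1}]'
```

```text
clock: 5.08
eef_pos: [0.4625, -0.159, 0.0399]
tcp_rot: [[-0.99, 0.142, -0.001], [0.142, 0.99, 0.0], [0.001, 0.0, -1.0]]
ft_force: [1.0, 4.3, -1.4]
finger_gap: 0.224
grasp_force: 10.0
```

```bash
python3 -m creep '[{"slide":[0,0,0],"yaw":0,"jaw":-0.3},{"slide":[0,0,0],"yaw":0,"jaw":0},{"slide":[0,0,0],"yaw":0,"jaw":0},{"slide":[0,0,0.15],"yaw":0,"jaw":0},{"slide":[0,0,0.4],"yaw":0,"jaw":0},{"slide":[0,0,0.8],"yaw":0,"jaw":0},{"slide":[0,0,1],"yaw":0,"jaw":0},{"slide":[0,0,1],"yaw":0,"jaw":0}]'; python3 - <<'E'
from h import *
cv2.imwrite("pics/c2.png",cv2.resize(eyes.camera("scene")[250:370,350:450],(500,600)))
I=info("wrist");cv2.imwrite("pics/w2.png",eyes.camera("wrist"));print(sensors.read_state()["eef_pos"])
for p in((.5617,-.1737,.16),(.4637,-.1592,.056)):print(proj("wrist",p,I))
E
```

```text
clock: 6.08
eef_pos: [0.4646, -0.1604, 0.1928]
tcp_rot: [[-0.99, 0.143, 0.005], [0.143, 0.99, -0.003], [-0.006, -0.002, -1.0]]
ft_force: [0.2, 0.2, -0.1]
finger_gap: 0.505
grasp_force: 0.0
[ 0.46251974 -0.15919735  0.18985091]
[317.42951694 441.09098725]
[318.04938619 223.66042953]
```

View pics/w2.png

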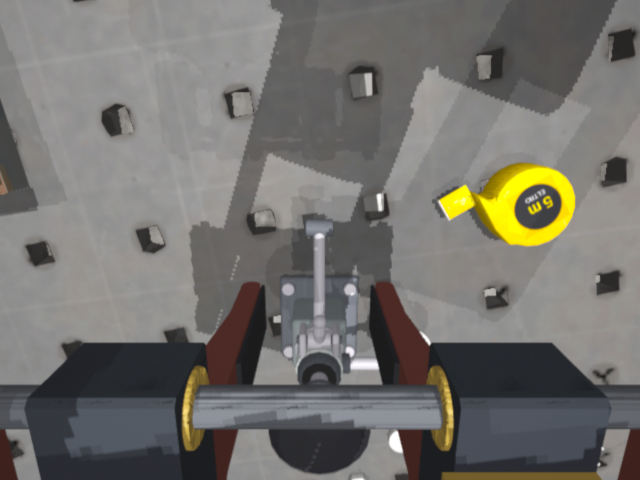

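The roller is at (318,226), where the lever-down prediction puts it, so the lever is down and the head is free. Now the fingers shut and I go over the head.

```bash
python3 -m creep '[{"slide":[0,0,0.15],"yaw":0,"jaw":-1},{"slide":[0.3,-0.05,0.15],"yaw":0,"jaw":-1},{"slide":[0.6,-0.09,0.15],"yaw":0,"jaw":-1},{"slide":[0.66,-0.1,0.15],"yaw":0,"jaw":-1},{"slide":[0.66,-0.1,0],"yaw":0,"jaw":-1},{"slide":[0.66,-0.1,-0.1],"yaw":0,"jaw":-1},{"slide":[0.66,-0.1,-0.14],"yaw":0,"jaw":-1},{"slide":[0.66,-0.1,-0.14],"yaw":0,"jaw":-1},{"slide":[0.66,-0.1,-0.14],"yaw":0,"jaw":-1}]'; python3 - <<'E'
from h import *
c=[cv2.resize(eyes.camera(n)[y:y+120,x:x+80],(400,600),interpolation=cv2.INTER_CUBIC) for n,x,y in(("top",360,170),("scene",365,220))]
cv2.imwrite("pics/c3.png",np.hstack(c));s=sensors.read_state();print(s["eef_pos"],s["ft_force"])
E
```

```text
clock: 7.3
eef_pos: [0.5622, -0.1745, 0.1699]
tcp_rot: [[-0.99, 0.143, 0.001], [0.143, 0.99, -0.001], [-0.001, -0.0, -1.0]]
ft_force: [-0.0, 0.0, -0.1]
finger_gap: 0.006
grasp_force: 0.0
[ 0.56229223 -0.17444371  0.17000576] [-1.47739127 -0.40801668  0.21796649]
```

View pics/c3.png

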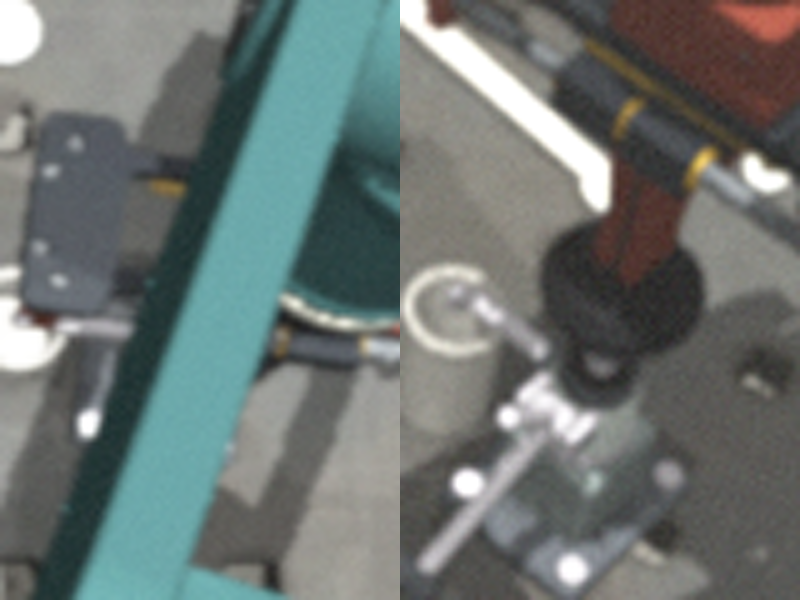

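The closed fingertips hang centred over the head, with the tip at crop (622,283). Now I feel downward.

```bash
g(){ grep -E "eef|ft_|clock"|tr '\n' ' ';echo;}
python3 -m creep '[{"slide":[0,0,-0.03],"yaw":0,"jaw":-1},{"slide":[0,0,-0.06],"yaw":0,"jaw":-1},{"slide":[0,0,-0.06],"yaw":0,"jaw":-1}]'|g
python3 -m creep '[{"slide":[0,0,-0.013],"yaw":0,"jaw":-1},{"slide":[0,0,-0.013],"yaw":0,"jaw":-1}]'|g
python3 -m creep '[{"slide":[0,0,-0.013],"yaw":0,"jaw":-1},{"slide":[0,0,-0.013],"yaw":0,"jaw":-1}]'|g
python3 -m creep '[{"slide":[0,0,-0.013],"yaw":0,"jaw":-1},{"slide":[0,0,-0.013],"yaw":0,"jaw":-1}]'|g
python3 -m creep '[{"slide":[0,0,-0.013],"yaw":0,"jaw":-1},{"slide":[0,0,-0.013],"yaw":0,"jaw":-1}]'|g
```

```text
clock: 7.78 eef_pos: [0.5619, -0.1743, 0.1601] ft_force: [-0.4, -0.4, 2.1] 
clock: 8.02 eef_pos: [0.562, -0.1743, 0.1584] ft_force: [-0.1, 0.2, 3.2] 
clock: 8.28 eef_pos: [0.5619, -0.1743, 0.1563] ft_force: [0.3, -0.1, 3.1] 
clock: 8.52 eef_pos: [0.562, -0.1742, 0.1543] ft_force: [-0.2, 0.6, 5.1] 
clock: 8.78 eef_pos: [0.562, -0.1742, 0.1524] ft_force: [-0.2, 0.7, 3.9]
```

```bash
g(){ grep -E "eef|ft_|clock"|tr '\n' ' ';echo;}
python3 -m creep '[{"slide":[0,0,-0.01],"yaw":0,"jaw":-1},{"slide":[0,0,-0.01],"yaw":0,"jaw":-1}]'|g
python3 -m creep '[{"slide":[0,0,-0.01],"yaw":0,"jaw":-1},{"slide":[0,0,-0.01],"yaw":0,"jaw":-1}]'|g
python3 -m creep '[{"slide":[0,0,-0.01],"yaw":0,"jaw":-1},{"slide":[0,0,-0.01],"yaw":0,"jaw":-1}]'|g
```

```text
clock: 9.02 eef_pos: [0.5619, -0.1743, 0.151] ft_force: [-0.9, -0.2, 5.1] 
clock: 9.28 eef_pos: [0.5619, -0.1743, 0.1495] ft_force: [-0.5, 0.1, 4.8] 
clock: 9.52 eef_pos: [0.5619, -0.1743, 0.148] ft_force: [0.5, 0.6, 4.6]
```

```bash
g(){ grep -E "eef|ft_|clock"|tr '\n' ' ';echo;}
python3 -m creep '[{"slide":[0,0,-0.01],"yaw":0,"jaw":-1},{"slide":[0,0,-0.01],"yaw":0,"jaw":-1}]'|g
python3 -m creep '[{"slide":[0,0,-0.01],"yaw":0,"jaw":-1},{"slide":[0,0,-0.01],"yaw":0,"jaw":-1}]'|g
python3 -m creep '[{"slide":[0,0,-0.01],"yaw":0,"jaw":-1},{"slide":[0,0,-0.01],"yaw":0,"jaw":-1}]'|g
```

```text
clock: 9.78 eef_pos: [0.562, -0.1743, 0.1466] ft_force: [-1.5, 0.8, 5.3] 
clock: 10.02 eef_pos: [0.5619, -0.1743, 0.1451] ft_force: [-1.1, -0.2, 6.6] 
clock: 10.28 eef_pos: [0.562, -0.1743, 0.1447] ft_force: [-2.4, 0.5, 14.5]
```

The collar landed at z≈0.1447, where the force rose from about 6 to 14 N. I'll press slightly more and hold.

```bash
python3 -m creep '[{"slide":[0,0,-0.005],"yaw":0,"jaw":-1},{"slide":[0,0,-0.005],"yaw":0,"jaw":-1},{"slide":[0,0,-0.005],"yaw":0,"jaw":-1}]'; python3 -m creep '[{"slide":[0,0,0],"yaw":0,"jaw":-1},{"slide":[0,0,0],"yaw":0,"jaw":-1},{"slide":[0,0,0],"yaw":0,"jaw":-1},{"slide":[0,0,0],"yaw":0,"jaw":-1},{"slide":[0,0,0],"yaw":0,"jaw":-1},{"slide":[0,0,0],"yaw":0,"jaw":-1}]'
```

```text
clock: 10.65
eef_pos: [0.5621, -0.1743, 0.1447]
tcp_rot: [[-0.99, 0.142, 0.001], [0.142, 0.99, -0.001], [-0.001, -0.0, -1.0]]
ft_force: [-5.5, 2.9, 18.7]
finger_gap: 0.005
grasp_force: 9.6
clock: 11.4
eef_pos: [0.5621, -0.1743, 0.1447]
tcp_rot: [[-0.99, 0.142, 0.001], [0.142, 0.99, -0.001], [-0.001, -0.0, -1.0]]
ft_force: [-4.1, 1.5, 19.7]
finger_gap: 0.004
grasp_force: 9.6
```

Held about 1.1 s at 15–20 N. Now I release upward and return over the roller.

```bash
python3 -m creep '[{"slide":[0,0,0.06],"yaw":0,"jaw":-1},{"slide":[0,0,0.15],"yaw":0,"jaw":-1},{"slide":[0,0,0.4],"yaw":0,"jaw":-1},{"slide":[-0.3,0.05,0.4],"yaw":0,"jaw":-1},{"slide":[-0.6,0.09,0.4],"yaw":0,"jaw":0},{"slide":[-0.66,0.1,0.4],"yaw":0,"jaw":0},{"slide":[-0.66,0.1,0.3],"yaw":0,"jaw":0},{"slide":[-0.66,0.1,0.3],"yaw":0,"jaw":0},{"slide":[-0.66,0.1,0.3],"yaw":0,"jaw":0}]'; python3 - <<'E'
from h import *
I=info("wrist");W=eyes.camera("wrist");print(sensors.read_state()["eef_pos"])
for p in((.5617,-.1737,.16),(.4637,-.1592,.056)):print(proj("wrist",p,I))
S=eyes.camera("scene")
cv2.imwrite("pics/c4.png",np.hstack([cv2.resize(W[150:480,200:420],(400,600)),cv2.resize(S[240:360,350:430],(400,600),interpolation=cv2.INTER_CUBIC)]))
E
```

```text
clock: 12.52
eef_pos: [0.4638, -0.1594, 0.1872]
tcp_rot: [[-0.99, 0.142, -0.0], [0.142, 0.99, 0.0], [0.0, 0.0, -1.0]]
ft_force: [0.2, -0.8, 0.3]
finger_gap: 0.498
grasp_force: 0.0
[ 0.46374798 -0.15949148  0.18739661]
[316.80108453 446.28104261]
[317.42886137 225.07530894]
```

View pics/c4.png

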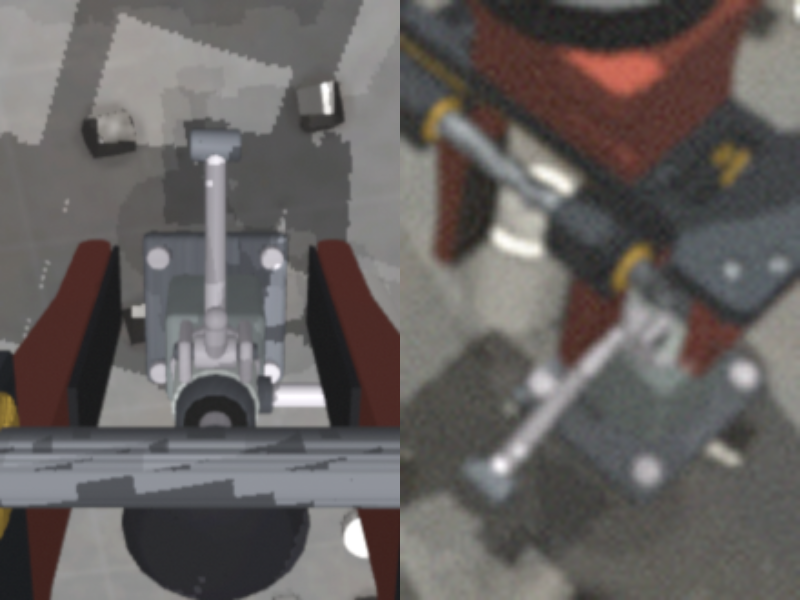

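The head is back up, the lever is still down, and the roller is at wrist pixel (318,229). I descend and pinch again.

```bash
python3 -m creep '[{"slide":[-0.008,0.001,-0.35],"yaw":0,"jaw":0},{"slide":[-0.008,0.001,-0.65],"yaw":0,"jaw":0},{"slide":[-0.008,0.001,-0.9],"yaw":0,"jaw":0},{"slide":[-0.008,0.001,-0.98],"yaw":0,"jaw":0},{"slide":[-0.008,0.001,-0.98],"yaw":0,"jaw":0},{"slide":[-0.008,0.001,-0.98],"yaw":0,"jaw":-0.5},{"slide":[-0.008,0.001,-0.98],"yaw":0,"jaw":-1},{"slide":[-0.008,0.001,-0.98],"yaw":0,"jaw":-1},{"slide":[-0.008,0.001,-0.98],"yaw":0,"jaw":-1},{"slide":[-0.008,0.001,-0.98],"yaw":0,"jaw":-1}]' 10
```

```text
clock: 13.88
eef_pos: [0.4625, -0.159, 0.0413]
tcp_rot: [[-0.99, 0.143, 0.002], [0.143, 0.99, -0.0], [-0.002, -0.0, -1.0]]
ft_force: [2.2, 4.9, 6.3]
finger_gap: 0.224
grasp_force: 10.0
```

```bash
python3 -m creep '[{"slide":[-0.02,0.006,0.055],"yaw":0,"jaw":-1},{"slide":[-0.034,0.008,0.108],"yaw":0,"jaw":-1},{"slide":[-0.043,0.009,0.163],"yaw":0,"jaw":-1},{"slide":[-0.045,0.01,0.219],"yaw":0,"jaw":-1},{"slide":[-0.043,0.009,0.275],"yaw":0,"jaw":-1},{"slide":[-0.034,0.008,0.33],"yaw":0,"jaw":-1},{"slide":[-0.02,0.006,0.384],"yaw":0,"jaw":-1},{"slide":[0,0.003,0.437],"yaw":0,"jaw":-1},{"slide":[0.003,0.003,0.447],"yaw":0,"jaw":-1},{"slide":[0.003,0.003,0.447],"yaw":0,"jaw":-1}]'; python3 -m creep '[{"slide":[0,0,0],"yaw":0,"jaw":-1},{"slide":[0,0,0],"yaw":0,"jaw":-1}]'
```

```text
clock: 15.12
eef_pos: [0.4617, -0.1585, 0.1078]
tcp_rot: [[-0.99, 0.142, -0.001], [0.142, 0.99, -0.0], [0.001, -0.0, -1.0]]
ft_force: [-4.4, 1.4, 2.3]
finger_gap: 0.228
grasp_force: 10.0
clock: 15.38
eef_pos: [0.4617, -0.1585, 0.1076]
tcp_rot: [[-0.99, 0.143, -0.001], [0.143, 0.99, 0.0], [0.001, 0.0, -1.0]]
ft_force: [-4.0, 1.2, 2.2]
finger_gap: 0.224
grasp_force: 10.0
```

```bash
python3 -m creep '[{"slide":[0,0,0.01],"yaw":0,"jaw":-1},{"slide":[0,0,0.01],"yaw":0,"jaw":-1}]'|grep -E "eef|ft";python3 -m creep '[{"slide":[0,0,0.01],"yaw":0,"jaw":-1},{"slide":[0,0,0.01],"yaw":0,"jaw":-1}]'|grep -E "eef|ft"
```

```text
eef_pos: [0.4624, -0.1587, 0.1092]
ft_force: [-2.7, 1.1, 0.3]
eef_pos: [0.4629, -0.1588, 0.1105]
ft_force: [1.4, -0.3, -8.2]
```

The downward pull of 8 N means the lever is at its upper stop. I release and back off upward and toward the robot.

```bash
python3 -m creep '[{"slide":[0,0,-0.005],"yaw":0,"jaw":-0.3},{"slide":[0,0,-0.005],"yaw":0,"jaw":0},{"slide":[0,0,-0.005],"yaw":0,"jaw":0},{"slide":[0,0,0.1],"yaw":0,"jaw":0},{"slide":[0,0,0.3],"yaw":0,"jaw":0},{"slide":[0,0.0,0.6],"yaw":0,"jaw":0},{"slide":[0,0,0.84],"yaw":0,"jaw":0},{"slide":[0,0,0.84],"yaw":0,"jaw":0},{"slide":[0,0,0.84],"yaw":0,"jaw":0}]'; python3 - <<'E'
from h import *
I=info("wrist");W=eyes.camera("wrist");print(sensors.read_state()["eef_pos"])
for p in((.5617,-.1737,.16),(.4637,-.1592,.1225),(.4637,-.1592,.056)):print(proj("wrist",p,I))
E
python3 -m creep '[{"slide":[0,0.4,0],"yaw":0,"jaw":0},{"slide":[0,0.8,0],"yaw":0,"jaw":0},{"slide":[0,1,0],"yaw":0,"jaw":0},{"slide":[0,1,0],"yaw":0,"jaw":0}]' | grep eef
python3 -m creep '[{"slide":[0,0.4,0],"yaw":0,"jaw":0},{"slide":[0,0.8,0],"yaw":0,"jaw":0},{"slide":[0,1,0],"yaw":0,"jaw":0},{"slide":[0,1,0],"yaw":0,"jaw":0}]'|grep eef
python3 - <<'E'
from h import *
T=eyes.camera("top");S=eyes.camera("scene")
c=[cv2.resize(T[190:310,345:425],(400,600),interpolation=cv2.INTER_CUBIC),cv2.resize(S[250:370,350:430],(400,600),interpolation=cv2.INTER_CUBIC)]
cv2.imwrite("pics/c5.png",np.hstack(c))
for p in((.4635,-.1592,.1225),(.4635,-.1592,.115)):print(proj("top",p),proj("scene",p))
E
```

```text
clock: 17.0
eef_pos: [0.4616, -0.1584, 0.2361]
tcp_rot: [[-0.99, 0.143, -0.001], [0.143, 0.99, 0.0], [0.001, 0.0, -1.0]]
ft_force: [-0.1, -0.2, -0.4]
finger_gap: 0.502
grasp_force: 0.0
[ 0.4612643  -0.15821366  0.23556087]
[315.73001048 393.38649749]
[316.38954439 234.91251678]
[316.45888    212.81593552]
eef_pos: [0.4608, -0.0069, 0.2353]
eef_pos: [0.462, 0.1417, 0.2358]
[396.04056605 285.76143451] [370.36553018 318.41159302]
[395.39895649 285.99835214] [369.94830896 320.60184894]
```

View pics/c5.png

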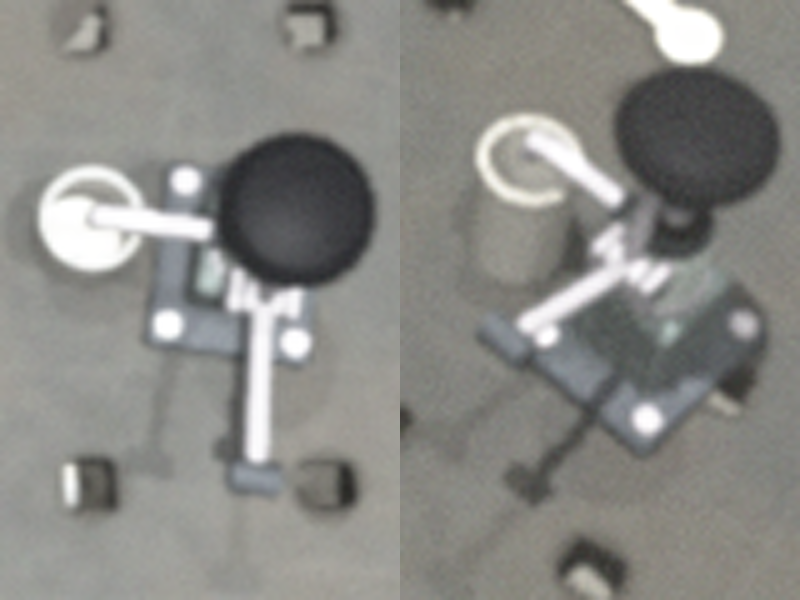

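The pump matches the starting picture: roller at scene (371,318) and top (396,286), head up, cup not moved. The robot is clear, so I hand the job in.

```bash
python3 -c "
from cell import close_job
print(close_job())"
```

```text
the job is handed in; nothing more can be done
None
```

The pump with the cup was worked as asked and handed in at about 18 s: lever down, head pressed about 15 mm until the collar landed, held about 1.1 s at 15–20 N, head let up, lever raised to its upper stop; the arm stayed clear of the other pump, the cup, the tape measure and the spanner, and the hand-in gave no verdict.

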